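Calibrate a pen tablet with its sprung stylus

TASK

Calibrate the pen tablet: take the stylus (the taller of the two pens) out of its stand, hold it square to the sloping panel and press its point lightly on the centre of the ring mark for about a second, the sprung nib pushed about halfway in, then lift it clear. Then press it in the same way on the centre of the cross mark and finish while still holding it there in the gripper, nothing put down. Do not press hard, do not dab the square mark, and leave everything else on the desk alone.

Things in the scene. Friction and masses are not known exactly. Their poses are not given: they have to be found in the camera images.
- pen: The stylus: light grey round pen with a dark band at mid-length, 13 mm in diameter and 150 mm long over all, about 40 g, standing upright, nib down, in one of the two sockets of the pen stand, its upper 98 mm showing (its top 158 mm above the desk); it may lean 3 degrees in the socket. Origin at the point of the unpressed nib, z along the pen towards its top; plain barrel from z = 20 to 150 mm. Either socket may hold it.
- nib_tip (a point): The very point of the stylus's nib: a white round-ended pin 5 mm in diameter that stands out 12 mm from the barrel and slides straight into it. Lies at the pen's origin while unpressed and moves with the nib.
- nib (a joint): How far the nib is pushed into the barrel, m: 0 = out, 0.008 = fully in against its stop. Sprung: it begins to yield at about 0.6 N and needs 0.4 N more per mm (about 2.2 N at 4 mm, 3.8 N at the stop).
- stand: Pen stand: heavy fixed aluminium block 60 x 140 x 60 mm (x, y, z) with two round sockets 14.5 mm wide and 52 mm deep, at y = -40 and +40 mm from its centre. Origin at the centre of its underside on the desk, z up.
- marker: A plain marker pen, white with a dark cap, 13 mm in diameter and 90 mm long, standing in the other socket with its upper 38 mm showing; not used. Origin at the centre of its lower end, z along it.
- tablet: Fixed pen tablet, a dark slab 220 mm (along the slope) x 320 mm x 12 mm, on short feet. Its flat face slopes up along the tablet's x axis (away from the robot) at 0.314 rad (18 degrees) to the desk. Origin on the desk under the centre of the face, z up; the face's centre is 60 mm above it. Three white outline marks are printed in a row along the tablet's y, at y = -85, 0 and +85 mm (up to 8 mm off), in any order, on the level line through the face's centre.
- ring (a point): Centre of the ring mark, a printed circle 28 mm wide, on the tablet's face. z points straight out of the face, x up the slope.
- cross (a point): Centre of the cross mark, two printed lines 32 mm long that cross, on the tablet's face. z points straight out of the face, x up the slope.
- square (a point): Centre of the square mark, a printed outline 28 mm wide, on the tablet's face; not used. z points straight out of the face.
- mouse: White computer mouse, about 108 x 60 x 34 mm, loose; leave alone. Origin on its underside.
- mug: White mug, 80 mm wide and 95 mm high, loose; leave alone. Origin at the centre of its underside.
- phone: Phone lying flat, 150 x 72 x 9 mm, loose; leave alone. Origin at the centre of its underside.
- hub: Aluminium port hub, 35 x 100 x 18 mm, loose; leave alone. Origin at the centre of its underside.
- earbuds: White earbud case, 50 x 62 x 26 mm, loose; leave alone. Origin at the centre of its underside.
Mind the look-alikes: they are no part of the job. Of the things shaped like the stand, the aluminium one is meant.

How it is judged:
By the outcome, as a careful person would: the job done as asked, in the order asked, and still so for the second after the job is handed in, while the arm keeps its last pose, push and grip.
It also fails if it takes over 45 s, if anything falls off the work surface, if the arm or the gripper's body presses on something with over 40 N, if the wrist force passes 120 N, or if a joint passes its speed limit or range.

ROBOT

A 6-joint arm with a two-finger parallel gripper is mounted at the origin on the work surface. World frame = base frame: x ahead of the robot, y to its left, z up, the work surface at z = 0. Lengths are in m, angles in degrees, forces in N, time in s.
With the tool pointing down it reaches from about 0.35 to 0.875 m from the base axis. Payload 4.2 kg.
Tool frame: the origin (TCP) lies at the very end of the fingers, on their centre line; the grasp point (between the pads) lies 19 mm behind it; z points along the fingers, y is the line along which they close (so a half turn about z gives the same grasp; the last joint's range is limited). The gripper opens to 87 mm and grips with 3 to 60 N. Pads are 19 mm wide; open, the fingers measure 117 mm over their backs; the gripper's body (75 mm by 190 mm) begins 51 mm behind the grasp point.
Start: joints at [80.306, 22.042, 0.453, 0, -68.411, -14.817], TCP at [0.259, 0.569, 0.223] pointing down, gripper open.
Joint ranges: [-179.83, 179.83], [-69.29, 118.12], [-61.27, 80.66], [-181.25, 117.63], [-171.15, -9.14], [-177.46, 177.46]. Speed limits (degrees/s): [159.86, 159.86, 180, 180, 180, 180].

INTERFACE

Orientations are given as a 3x3 rotation matrix whose columns are the frame's x, y, z axes.
In Python, from station import sense, optics, r gives the robot as it stands. The module is installed in compiled form; this text tells all that it offers.
- The arm moves only by the shell command python3 -m pendant 'ROWS' [OPENING]. ROWS is JSON, a list that holds one entry, the list of rows, each a list of 4 numbers: the shift along the tool's x, y, z normalised to -1 to 1, where 1 is 100 mm, then the turn about the tool's z normalised to -1 to 1, where 1 is 2 rad. A call has 1 to 8 rows; each row is the pose to reach, as a shift and turn from the pose commanded when the call began, along the tool's axes at that moment; what a row does not reach only later rows make up. A row lasts 1/10 s, in which the tool goes at most 50 mm and 8.59 degrees, less where a joint would pass 70% of its speed; a pose out of reach is approached as far as the arm can. A call with a number of a shift or a turn outside -1 to 1 is refused whole. A call with a gripper value outside its range is refused whole. OPENING is the closure, from 0 (fully open) to 1 (shut), set as the call begins (- or left out, the last holds). The fingers move at their own pace and stop on an object; the grip force is fixed at half the most. Time passes only in rows, so rows that repeat a pose let the fingers close. It gives the time, the measured TCP pose, the force, the opening and the grip force at its end, in the units of the state.
- sense(): the state, without advancing time (a new reading comes with each control period).
- optics.capture(name): name is "scene" or "top" or "wrist"; returns the picture (384x512x3 uint8, red, green, blue); there is no depth.
- optics.get_calibration(name): a dict with "camera_matrix" (3x3 intrinsics, pixels), "camera_from_world" (4x4, takes a point from world to camera coordinates). Camera axes: x right, y down, z forward; pixel columns grow to the right and rows downward; lengths in m; the calibration is good to about 2 mm. A picture is of the moment at which its call begins: read the wrist's pose just before it. get_calibration takes no time and is no camera call; for the wrist camera it gives the pose at the moment of the call.
- r.finish_job(): hands the job in; it is judged then, once.
The state is a dict: "time_s": time; "joints": joint angles; "joint_velocities": joint speeds; "effort": joint torques, N m; "tcp_pos": TCP position; "ee_rot": TCP orientation; "wrist_force": force on the tool from outside, world axes, zero at the start; "moment": the same for the moment, N m; "gripper_width": opening from 0.0 (shut) to 1.0 (fully open); "gripper_force": force on a finger pad.
Only numpy, scipy, OpenCV 4.12 (cv2) and the standard library are available. Lean on these libraries where they do the work, as an engineer would, in place of code of your own. Each camera call takes 0.05 s, during which the arm holds its last target. There are 200 camera calls.

## Working session

There is one attempt and no reset: what is moved stays moved. The work goes in short steps, Python scripts to look and compute and a shell command to move; the robot and the scene stay as the last step left them, time stands still between calls to the robot, and variables do not carry over. Pictures are saved under pics/ and viewed, at most 10 in all, crops included, and the job is handed in when it is done.

```bash
mkdir -p pics; cat > h.py <<'E'
from station import sense, optics, r
import numpy as np, cv2
def shot(cam,name,crop=None,scale=1):
    K=optics.get_calibration(cam); im=optics.capture(cam)[:,:,::-1].copy()
    cv2.imwrite(f'pics/{name}_raw.png',im); np.savez(f'pics/{name}.npz',K=K['camera_matrix'],T=K['camera_from_world'])
    if crop: u0,v0,u1,v1=crop; im=im[v0:v1,u0:u1]
    return cv2.resize(im,None,fx=scale,fy=scale,interpolation=cv2.INTER_CUBIC)
def cal(name): d=np.load(f'pics/{name}.npz'); return d['K'],d['T']
def ray(name,u,v):
    K,T=cal(name); R=T[:3,:3]; t=T[:3,3]
    d=R.T@np.linalg.solve(K,[u,v,1.]); return -R.T@t,d
def at_z(name,u,v,z):
    c,d=ray(name,u,v); return c+d*(z-c[2])/d[2]
def on_plane(name,u,v,p,n):
    c,d=ray(name,u,v); return c+d*(np.dot(p-c,n)/np.dot(d,n))
def tri(*obs):
    A=np.zeros((3,3));b=np.zeros(3)
    for o in obs:
        c,d=ray(*o); d=d/np.linalg.norm(d); P=np.eye(3)-np.outer(d,d); A+=P;b+=P@c
    return np.linalg.solve(A,b)
def proj(name,p):
    K,T=cal(name); q=K@(T[:3,:3]@np.asarray(p)+T[:3,3]); return q[:2]/q[2]
E
python3 - <<'E'
from h import *
a=shot('top','top0',scale=1.55); cv2.imwrite('pics/top0.png',a)
b=shot('scene','sc0',scale=1.55); cv2.imwrite('pics/sc0.png',b)
np.set_printoptions(precision=4,suppress=True)
s=sense(); print(s['tcp_pos'],s['ee_rot'],s['wrist_force'],s['gripper_width'],s['time_s'])
for n in('top0','sc0'):print(cal(n))
E
```

```text
[0.259  0.5682 0.2216] [[ 0.9098 -0.415  -0.0007]
 [-0.415  -0.9098 -0.0018]
 [ 0.0001  0.0019 -1.    ]] [-1.0156  0.2618 -0.5614] 1.0021911231292209 0.1
(array([[431.8243,   0.    , 256.0984],
       [  0.    , 431.8243, 198.4168],
       [  0.    ,   0.    ,   1.    ]]), array([[ 0.017 , -0.9998,  0.0108, -0.0466],
       [-0.9949, -0.0179, -0.0988,  0.449 ],
       [ 0.099 , -0.0091, -0.995 ,  1.5634],
       [ 0.    ,  0.    ,  0.    ,  1.    ]]))
(array([[398.1301,   0.    , 257.7739],
       [  0.    , 398.1301, 183.25  ],
       [  0.    ,   0.    ,   1.    ]]), array([[-0.5755,  0.8177,  0.0096,  0.2994],
       [ 0.4451,  0.3231, -0.8352, -0.1157],
       [-0.6861, -0.4763, -0.5499,  1.479 ],
       [ 0.    ,  0.    ,  0.    ,  1.    ]]))
```

View pics/top0.png

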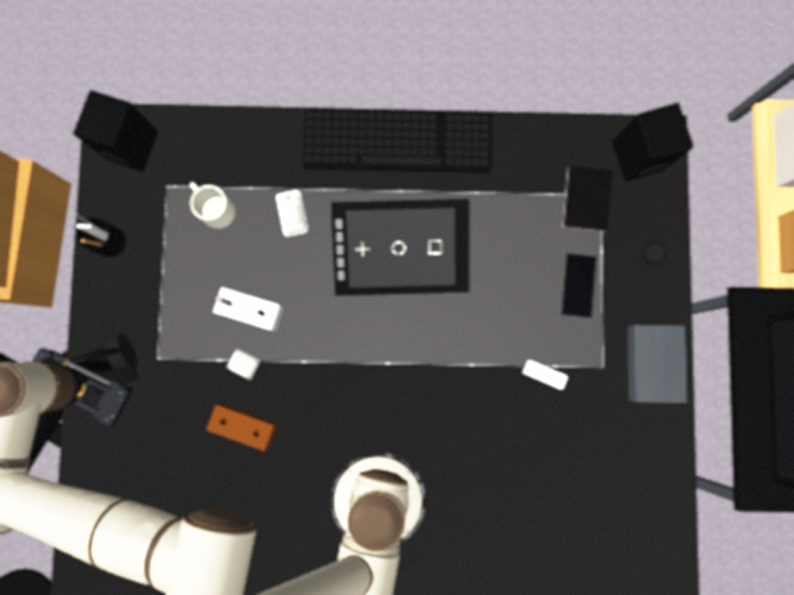

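View pics/sc0.png

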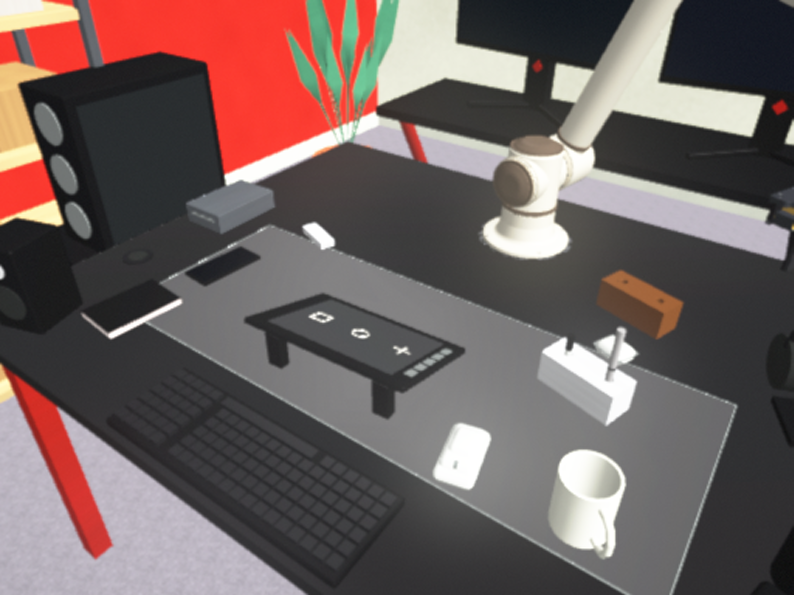

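```bash
python3 - <<'E'
from h import *
t=cv2.imread('pics/top0_raw.png'); s=cv2.imread('pics/sc0_raw.png')
f=lambda im,u,v,w,h,k:cv2.resize(im[v:v+h,u:u+w],None,fx=k,fy=k,interpolation=cv2.INTER_CUBIC)
# each 400x300
A=f(t,130,178,57,43,7)[:300,:399]; B=f(t,205,125,100,75,4)[:300,:399]; C=f(s,340,205,80,60,5)[:300,:399]; D=f(s,150,180,160,75,2.5)
D=np.vstack([D,np.zeros((300,D.shape[1],3),np.uint8)])[:300,:399]
cv2.imwrite('pics/comp1.png',np.vstack([np.hstack([A,B]),np.hstack([C,D])]))
E
```

```text
(no output)
```

View pics/comp1.png

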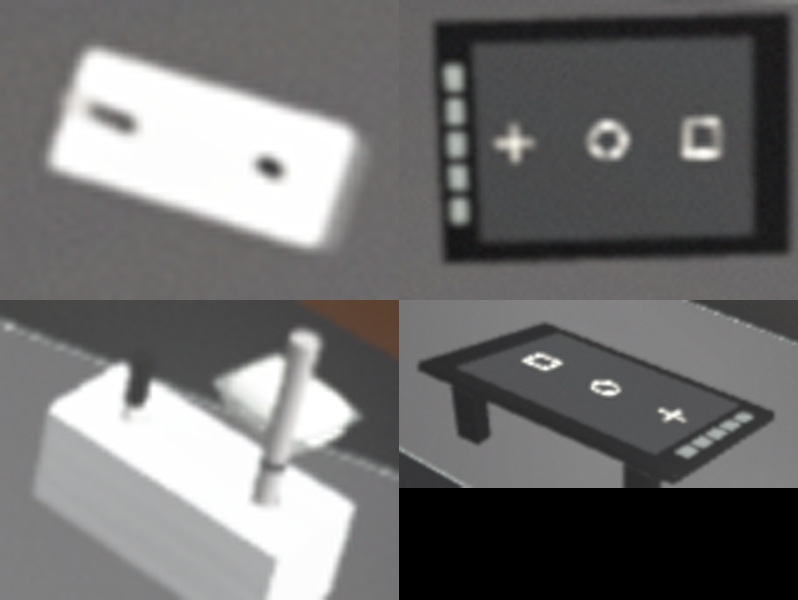

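```bash
python3 - <<'E'
from h import *
np.set_printoptions(precision=4,suppress=True)
o=-.4
P={}
for n,a,b in [('ring',(257.25,160),(232.8,215.2)),('cross',(233.75,160.75),(259.2,226.4)),('sq',(280.75,159.75),(207.2,204.4))]:
    P[n]=tri(('top0',a[0]+o,a[1]+o),('sc0',b[0]+o,b[1]+o)); print(n,P[n], at_z('top0',*a,.06), proj('top0',P[n])-a)
print('sep',[np.linalg.norm(P[a]-P[b]) for a,b in(('ring','cross'),('ring','sq'))])
cs=[(90,48),(357,130),(325,248),(48,168)]
c=[at_z('top0',130+x/7+o,178+y/7+o,.06) for x,y in cs]; print('stand',c,np.mean(c,0))
print('stylus base',at_z('sc0',393.4+o,245+o,.06),'top',at_z('sc0',400.6+o,212.6+o,.158),'marker',at_z('sc0',366+o,227.4+o,.06))
for q,p in((.06,None),):
    b=at_z('sc0',393,244.6,.06); t=at_z('sc0',400.2,212.2,.158); print(proj('top0',b),proj('top0',t))
# tablet corners in top
for (x,y) in [(436,22),(790,14),(790,250),(445,262)]:
    u,v=205+(x-399)/4+o,125+y/4+o; print(at_z('top0',u,v,.06+(.034 if y<100 else -.034)))
E
```

```text
ring [ 0.5868 -0.0379  0.0588] [ 0.5857 -0.0402  0.06  ] [-0.6387 -0.2405]
cross [0.583  0.0464 0.0584] [0.5814 0.0447 0.06  ] [-0.455  -0.3672]
sq [ 0.5899 -0.1239  0.0592] [ 0.5882 -0.1252  0.06  ] [-0.3821 -0.4133]
sep [np.float64(0.08441017688024272), np.float64(0.0860654898038836)]
stand [array([0.489, 0.37 , 0.06 ]), array([0.4492, 0.232 , 0.06  ]), array([0.3885, 0.2462, 0.06  ]), array([0.4269, 0.3887, 0.06  ])] [0.4384 0.3092 0.06  ]
stylus base [0.4515 0.353  0.06  ] top [0.4517 0.3504 0.158 ] marker [0.4272 0.2727 0.06  ]
[146.7574 194.9324] [140.5128 191.7618]
[0.6842 0.1164 0.094 ]
[ 0.6977 -0.1988  0.094 ]
[ 0.4943 -0.2081  0.026 ]
[0.4774 0.1085 0.026 ]
```

```bash
python3 -m pendant '[[[0.4,0.25,0,0],[0.8,0.5,0,0],[1,0.6,0,0],[1,0.6,0,0]]]' 0 && python3 -m pendant '[[[0.4,0.25,0,-0.07],[0.8,0.4,0,-0.15],[1,0.56,0,-0.234],[1,0.56,0,-0.234],[1,0.56,0,-0.234]]]' && python3 - <<'E'
from h import *
np.set_printoptions(precision=4,suppress=True)
cv2.imwrite('pics/w1.png',shot('wrist','w1',scale=1.5))
s=sense(); print(s['tcp_pos'],s['ee_rot'],s['wrist_force'],s['time_s'])
print(cal('w1')); print(proj('w1',[.4515,.353,.06]),proj('w1',[.4517,.3504,.158]))
E
```

```text
time_s: 0.5
tcp_pos: [0.3266, 0.47, 0.2225]
ee_rot: [[0.908, -0.418, -0.0], [-0.418, -0.908, -0.001], [0.0, 0.001, -1.0]]
wrist_force: [-0.1, 0.9, 0.1]
gripper_width: 0.999
gripper_force: 0.0
time_s: 1.0
tcp_pos: [0.3933, 0.3801, 0.2223]
ee_rot: [[0.999, 0.039, -0.0], [0.039, -0.999, -0.0], [-0.0, 0.0, -1.0]]
wrist_force: [0.6, -0.3, -0.1]
gripper_width: 0.999
gripper_force: 0.0
[0.393  0.3805 0.2223] [[ 0.9992  0.0394 -0.0002]
 [ 0.0394 -0.9992 -0.0001]
 [-0.0002  0.0001 -1.    ]] [ 0.0366 -0.3682  0.1533] 1.05
(array([[311.862 ,   0.    , 256.2126],
       [  0.    , 311.862 , 195.2675],
       [  0.    ,   0.    ,   1.    ]]), array([[ 0.0385, -0.9993, -0.0004,  0.3646],
       [-0.9544, -0.0369,  0.2961,  0.3541],
       [-0.2959, -0.011 , -0.9552,  0.5126],
       [ 0.    ,  0.    ,  0.    ,  1.    ]]))
[284.89  124.499] [300.4339 135.1787]
```

View pics/w1.png

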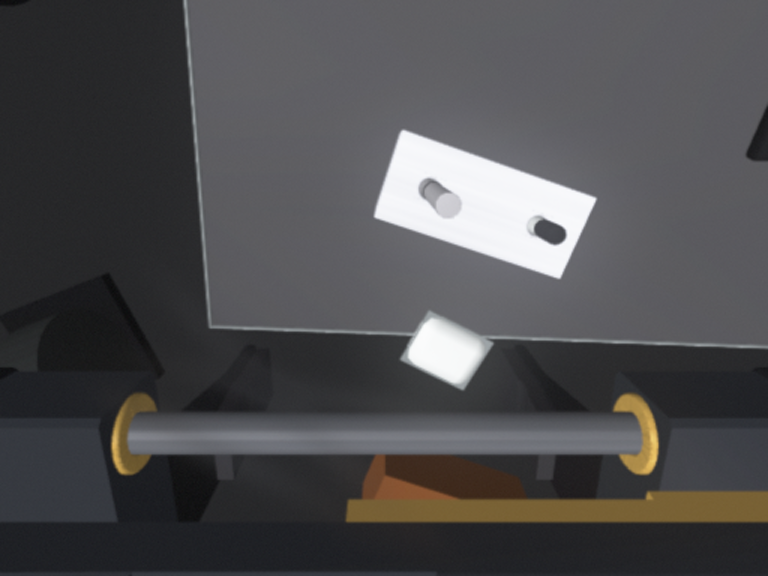

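```bash
python3 - <<'E'
from h import *
np.set_printoptions(precision=4,suppress=True)
o=-.17
t=at_z('w1',298+o,135.3+o,.158); b=at_z('w1',286+o,125.3+o,.06); m=at_z('w1',547/1.5,230/1.5,.09)
print(t,b,m); g=b+(t-b)*.6; s=sense(); d=g-s['tcp_pos']; print(g,d, s['ee_rot'].T@d)
print('tcp px',proj('w1',s['tcp_pos']),proj('w1',s['tcp_pos']+[0,0,.019]))
E
```

```text
[0.4517 0.3523 0.158 ] [0.4509 0.352  0.06  ] [0.4299 0.2783 0.09  ]
[0.4514 0.3522 0.1188] [ 0.0583 -0.0284 -0.1035] [0.0572 0.0306 0.1035]
tcp px [255.145  248.5837] [255.0091 265.4248]
```

```bash
python3 -m pendant '[[[0.4,0.2,0,0],[0.57,0.31,0.1,0],[0.57,0.31,0.5,0],[0.57,0.31,0.8,0],[0.57,0.31,0.8,0]]]' && python3 -m pendant '[[[0,0,0.2,0],[0,0,0.43,0],[0,0,0.43,0]]]' && python3 -m pendant '[[[0,0,0,0],[0,0,0,0],[0,0,0,0],[0,0,0,0],[0,0,0,0],[0,0,0,0],[0,0,0,0],[0,0,0,0]]]' 1
```

```text
time_s: 1.55
tcp_pos: [0.4488, 0.3498, 0.1378]
ee_rot: [[0.999, 0.04, -0.007], [0.039, -0.999, -0.008], [-0.008, 0.007, -1.0]]
wrist_force: [-0.5, -0.4, -0.3]
gripper_width: 1.0
gripper_force: 0.0
time_s: 1.85
tcp_pos: [0.4501, 0.3513, 0.0982]
ee_rot: [[0.999, 0.041, -0.003], [0.041, -0.999, -0.003], [-0.003, 0.003, -1.0]]
wrist_force: [-0.5, -0.7, 0.1]
gripper_width: 1.0
gripper_force: 0.0
time_s: 2.65
tcp_pos: [0.4513, 0.3514, 0.0995]
ee_rot: [[0.999, 0.04, -0.0], [0.04, -0.999, -0.0], [-0.0, 0.0, -1.0]]
wrist_force: [0.7, 0.4, 0.3]
gripper_width: 0.355
gripper_force: 0.0
```

```bash
python3 -m pendant '[[[0,0,0,0],[0,0,0,0],[0,0,0,0],[0,0,0,0],[0,0,0,0],[0,0,0,0]]]' 1
```

```text
time_s: 3.25
tcp_pos: [0.4513, 0.3514, 0.0995]
ee_rot: [[0.999, 0.04, -0.0], [0.04, -0.999, -0.0], [-0.0, 0.0, -1.0]]
wrist_force: [-0.6, -0.6, -0.0]
gripper_width: 0.141
gripper_force: 30.0
```

```bash
python3 -m pendant '[[[0,0,-0.15,0],[0,0,-0.3,0],[0,0,-0.42,0],[0,0,-0.42,0],[0,0,-0.42,0]]]' && python3 - <<'E'
from h import *
a=shot('wrist','w2',(150,120,406,312),3)
b=shot('scene','sc2')
cv2.imwrite('pics/w2.png',a)
E
```

```text
time_s: 3.75
tcp_pos: [0.4511, 0.3513, 0.1413]
ee_rot: [[0.999, 0.04, -0.0], [0.04, -0.999, 0.0], [-0.0, -0.0, -1.0]]
wrist_force: [0.2, -0.9, -0.8]
gripper_width: 0.14
gripper_force: 30.0
```

View pics/w2.png

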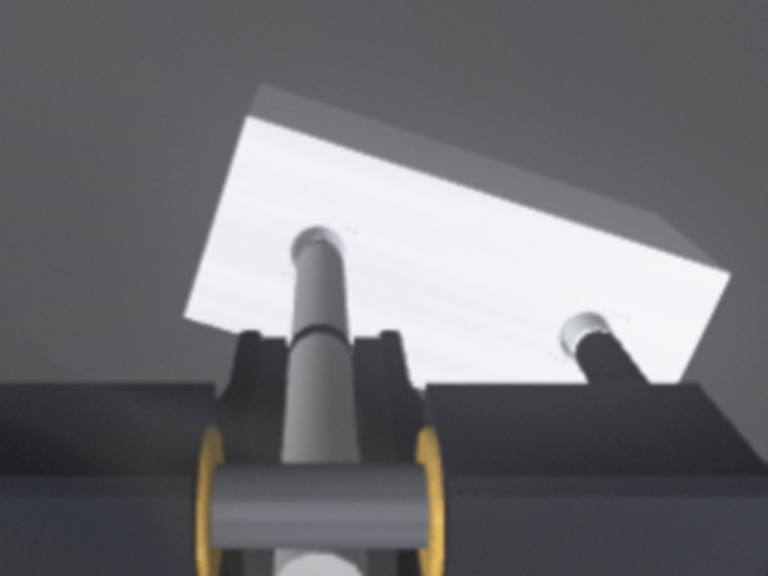

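```bash
python3 -m pendant '[[[-0.05,0,0,0],[-0.1,0,0,0],[-0.15,0,0,0],[-0.2,0,0,0],[-0.25,0,0,0],[-0.3,0,0,0],[-0.34,0,0,0],[-0.37,0,0,0]]]' && python3 -m pendant '[[[0,0,0,0],[0,0,0,0]]]' && python3 - <<'E'
from h import *
a=shot('wrist','w3',(150,120,406,312),3)
cv2.imwrite('pics/w3.png',a)
E
```

```text
time_s: 4.65
tcp_pos: [0.4141, 0.3502, 0.1419]
ee_rot: [[0.999, 0.041, 0.0], [0.041, -0.999, 0.0], [0.001, -0.0, -1.0]]
wrist_force: [3.8, -1.4, 1.1]
gripper_width: 0.142
gripper_force: 30.0
time_s: 4.85
tcp_pos: [0.4141, 0.3501, 0.1418]
ee_rot: [[0.999, 0.04, -0.0], [0.04, -0.999, 0.0], [-0.0, -0.0, -1.0]]
wrist_force: [2.4, 1.6, 1.4]
gripper_width: 0.143
gripper_force: 30.0
```

View pics/w3.png

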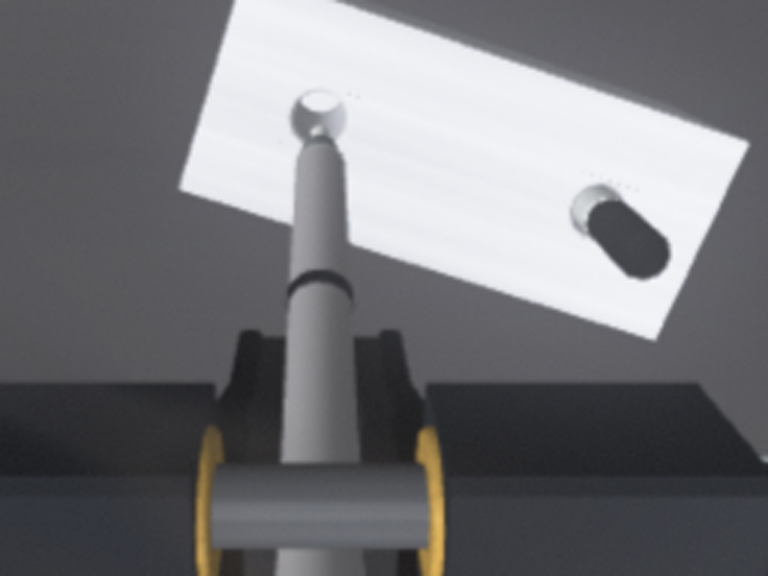

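```bash
python3 -m pendant '[[[0,0,-0.2,0],[0,0,-0.45,0],[0,0,-0.7,0],[0,0.15,-0.7,0],[0.1,0.4,-0.7,0],[0.2,0.7,-0.7,0],[0.25,1,-0.7,0]]]' && python3 -m pendant '[[[0.1,0.3,0,0],[0.2,0.6,0,0],[0.35,1,0,0]]]' && python3 -m pendant '[[[0.1,0.3,0,0],[0.2,0.6,0,0],[0.35,1,0,0]]]' && python3 -m pendant '[[[0,0.2,0,0],[0,0.4,0,0],[0,0.5,0,0],[0,0.5,0,0],[0,0.5,0,0]]]' && python3 - <<'E'
from h import *
print(sense()['tcp_pos'])
a=shot('wrist','w4',scale=1.5)
cv2.imwrite('pics/w4.png',a); shot('scene','sc4'); shot('top','top4')
E
```

```text
time_s: 5.6
tcp_pos: [0.4419, 0.249, 0.2099]
ee_rot: [[0.999, 0.04, -0.005], [0.04, -0.999, -0.003], [-0.005, 0.002, -1.0]]
wrist_force: [1.0, 0.4, -1.6]
gripper_width: 0.14
gripper_force: 30.0
time_s: 5.9
tcp_pos: [0.4804, 0.1509, 0.2101]
ee_rot: [[0.999, 0.041, -0.005], [0.041, -0.999, -0.001], [-0.005, 0.001, -1.0]]
wrist_force: [1.1, 0.5, -0.6]
gripper_width: 0.141
gripper_force: 30.0
time_s: 6.2
tcp_pos: [0.5193, 0.0527, 0.21]
ee_rot: [[0.999, 0.041, -0.005], [0.041, -0.999, -0.0], [-0.005, -0.0, -1.0]]
wrist_force: [0.1, 0.9, -0.7]
gripper_width: 0.142
gripper_force: 30.0
time_s: 6.7
tcp_pos: [0.5227, 0.0043, 0.2111]
ee_rot: [[0.999, 0.04, -0.001], [0.04, -0.999, 0.0], [-0.001, -0.0, -1.0]]
wrist_force: [-0.6, 0.4, -0.7]
gripper_width: 0.139
gripper_force: 30.0
[0.52271906 0.00434748 0.2110709 ]
```

View pics/w4.png

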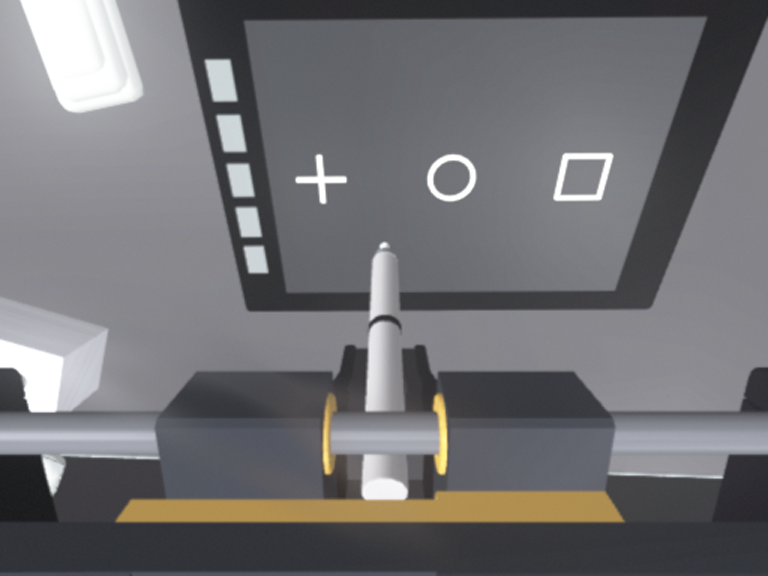

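```bash
python3 - <<'E'
from h import *
np.set_printoptions(precision=4,suppress=True)
g=cv2.cvtColor(cv2.imread('pics/w4_raw.png'),cv2.COLOR_BGR2GRAY)
n,l,st,c=cv2.connectedComponentsWithStats((g>190).astype(np.uint8))
for i in range(1,n):
    if 100<st[i,1]<140 and st[i,0]>180 and st[i,4]>20: print(st[i],c[i], (st[i,0]+st[i,2]/2-.5,st[i,1]+st[i,3]/2-.5))
print(g[154:180:1,252:261]); print(g[315:340,254:259].T)
E
```

```text
[197 103  34  33 257] [213.6654 119.1595] (np.float64(213.5), np.float64(119.0))
[285 103  32  31 344] [300.7297 117.9767] (np.float64(300.5), np.float64(118.0))
[369 102  40  32 470] [388.1043 117.2809] (np.float64(388.5), np.float64(117.5))
[[106 106 106 106 106 106 106 107 107]
 [107 106 105 106 106 106 106 107 107]
 [106 105 106 106 106 107 107 107 107]
 [105 105 106 106 105 106 106 107 107]
 [106 107 105 106 106 106 107 108 107]
 [106 106 106 105 106 105 105 106 107]
 [105 106 107 111 114 108 108 107 106]
 [106 110 130 163 176 152 124 109 107]
 [111 142 203 238 244 220 162 120 106]
 [122 198 250 252 245 222 179 142 111]
 [133 216 251 247 233 205 176 154 111]
 [133 183 213 174 158 149 139 131 109]
 [148 161 160 144 134 127 120 113 108]
 [164 169 170 162 153 145 139 126 115]
 [189 203 209 202 195 185 176 161 141]
 [221 222 216 206 194 184 173 166 162]
 [225 221 214 206 194 183 172 162 154]
 [225 221 216 206 193 183 172 161 153]
 [225 221 215 205 194 183 172 161 154]
 [225 220 215 204 193 182 172 161 152]
 [224 220 215 204 194 182 171 161 152]
 [224 220 214 204 193 182 171 161 153]
 [224 220 214 204 193 182 171 161 153]
 [223 220 215 204 192 181 171 160 152]
 [223 220 215 204 194 182 172 161 153]
 [224 220 214 204 194 182 171 161 153]]
[[191 190 195 212 234 246 245 245 245 244 244 244 243 244 243 243 242 232
  177 150 147 147 148 148 147]
 [184 185 188 207 232 245 245 245 245 245 244 244 244 243 244 243 242 232
  178 151 148 147 148 147 149]
 [177 178 182 202 230 245 246 245 245 245 244 244 244 244 243 243 242 232
  177 151 149 147 147 148 147]
 [170 170 176 195 227 245 245 245 245 245 245 244 244 243 243 243 242 232
  178 150 147 149 148 148 147]
 [166 165 169 189 226 245 246 245 245 245 245 244 244 244 243 243 242 232
  178 150 149 147 147 147 146]]
```

```bash
cat > fit.py <<'E'
from h import *
from scipy.optimize import least_squares
np.set_printoptions(precision=4,suppress=True)
TCP=np.array([.52272,.00435,.2111]); x=np.array([.9992,.04,0]); z=np.array([0,0,1.]); G=TCP+.019*z
def ax(th): return -np.sin(th)*x+np.cos(th)*z
def perp(th): return np.cos(th)*x+np.sin(th)*z
def tiprow(name,G,s,th):
    c=G-(s-.0025)*ax(th); K,T=cal(name); d=(T[:3,:3]@c+T[:3,3])[2]; return proj(name,c)[1]-K[0,0]*.0025/d
def toprow(name,G,s,th): return proj(name,G+(.150-s)*ax(th)+.0065*perp(th))[1]
E
python3 - <<'E'
from fit import *
for o in(-.001,0,.001):
    g=G+o*x
    q=least_squares(lambda p:[tiprow('w4',g,p[0]/1e3,p[1])-161.2,toprow('w4',g,p[0]/1e3,p[1])-318.6],[110,.3]).x
    print(o,q[0],np.degrees(q[1]))
for n in(.108,.110,.112):
    q=least_squares(lambda p:[tiprow('w4',G,n,p[0])-161.2],[.3]).x; print(n,np.degrees(q),toprow('w4',G,n,q[0]))
for p in((213.6,119.1),(300.6,118),(388.4,117.4)): print(at_z('w4',*p,.06))
print(proj('w4',G-.11*ax(np.radians(18))))
# independent: scene image
print(proj('sc4',G+.04*ax(.314)),proj('sc4',G-.11*ax(.314)),proj('sc4',G-.11*ax(.2)))
a=cv2.imread('pics/sc4_raw.png'); u,v=proj('sc4',G-.05*ax(.314)).astype(int)
cv2.imwrite('pics/sc4z.png',cv2.resize(a[v-40:v+40,u-50:u+50],None,fx=7,fy=7,interpolation=cv2.INTER_CUBIC)); print(u-50,v-40)
E
```

```text
-0.001 115.13261061123931 16.445867017064238
0 114.03502850850852 16.171360651499054
0.001 112.92804391721518 15.894573584855902
0.108 [17.8711] 334.36755689918874
0.11 [17.2836] 328.93602366771273
0.112 [16.7207] 323.71106936457306
[0.584  0.0485 0.06  ]
[ 0.5885 -0.0365  0.06  ]
[ 0.5924 -0.1221  0.06  ]
[256.0949 161.3149]
[262.4018 138.0293] [251.9051 194.5462] [254.4788 193.324 ]
205 132
```

View pics/sc4z.png

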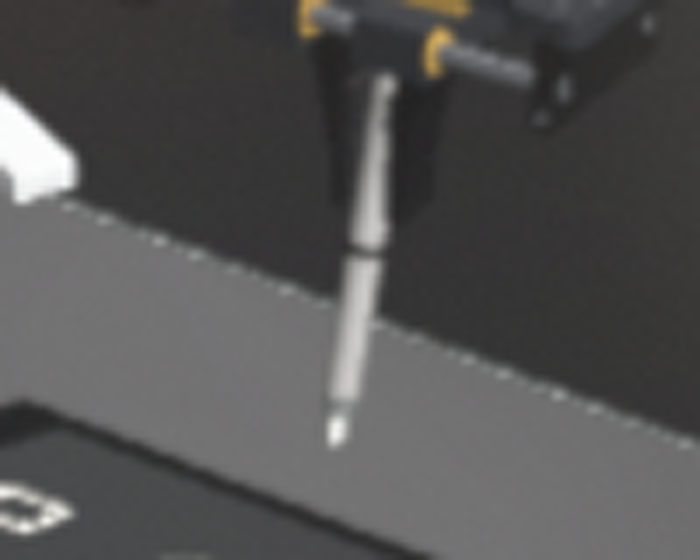

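```bash
python3 - <<'E'
from fit import *
for n,u in(('w2',256),('w3',256),('w4',256)):
    g=cv2.cvtColor(cv2.imread(f'pics/{n}_raw.png'),cv2.COLOR_BGR2GRAY)
    print(n,'band',{v:int(g[v,u]) for v in range(207,242)}); print('top',{v:int(g[v,u]) for v in range(298,336)})
print({v:int(cv2.cvtColor(cv2.imread('pics/w3_raw.png'),6)[v,256]) for v in range(155,178)})
K,T=cal('w4'); c=-T[:3,:3].T@T[:3,3]; print('cam rel tcp',(c-TCP)@x,(c-TCP)[2])
E
```

```text
w2 band {207: 119, 208: 120, 209: 120, 210: 120, 211: 119, 212: 119, 213: 119, 214: 118, 215: 117, 216: 117, 217: 118, 218: 117, 219: 118, 220: 116, 221: 117, 222: 115, 223: 116, 224: 115, 225: 116, 226: 113, 227: 103, 228: 71, 229: 61, 230: 72, 231: 96, 232: 110, 233: 111, 234: 113, 235: 110, 236: 110, 237: 111, 238: 109, 239: 110, 240: 110, 241: 108}
top {298: 113, 299: 112, 300: 107, 301: 101, 302: 98, 303: 108, 304: 143, 305: 183, 306: 187, 307: 189, 308: 189, 309: 189, 310: 189, 311: 188, 312: 188, 313: 188, 314: 188, 315: 187, 316: 187, 317: 187, 318: 187, 319: 187, 320: 186, 321: 187, 322: 185, 323: 185, 324: 183, 325: 184, 326: 185, 327: 183, 328: 182, 329: 165, 330: 108, 331: 65, 332: 69, 333: 90, 334: 100, 335: 101}
w3 band {207: 128, 208: 127, 209: 112, 210: 63, 211: 51, 212: 53, 213: 70, 214: 106, 215: 125, 216: 127, 217: 127, 218: 126, 219: 126, 220: 126, 221: 124, 222: 126, 223: 124, 224: 125, 225: 125, 226: 125, 227: 125, 228: 124, 229: 124, 230: 122, 231: 123, 232: 123, 233: 122, 234: 124, 235: 123, 236: 122, 237: 121, 238: 122, 239: 122, 240: 121, 241: 122}
top {298:
[... 694 characters left out ...]
5, 239: 184, 240: 186, 241: 185}
top {298: 171, 299: 169, 300: 161, 301: 156, 302: 155, 303: 170, 304: 178, 305: 179, 306: 180, 307: 180, 308: 179, 309: 180, 310: 179, 311: 178, 312: 178, 313: 178, 314: 177, 315: 177, 316: 178, 317: 182, 318: 202, 319: 230, 320: 245, 321: 246, 322: 245, 323: 245, 324: 245, 325: 244, 326: 244, 327: 244, 328: 244, 329: 243, 330: 243, 331: 242, 332: 232, 333: 177, 334: 151, 335: 149}
{155: 238, 156: 227, 157: 173, 158: 141, 159: 138, 160: 141, 161: 156, 162: 185, 163: 186, 164: 167, 165: 115, 166: 105, 167: 116, 168: 141, 169: 139, 170: 139, 171: 138, 172: 138, 173: 136, 174: 137, 175: 137, 176: 139, 177: 138}
cam rel tcp 0.08256967786229308 0.16247586364505506
```

```bash
python3 - <<'E'
from fit import *
G2=np.array([.4511,.3513,.1603])
def band(name,G,s,th,zb): return proj(name,G+(zb-s)*ax(th)+.0065*perp(th))[1]
def f(p):
    s,th2,th4,dx,dz,zb=p; s/=1e3;zb/=1e3; o=dx/1e3*x+dz/1e3*z; t2,t4=np.radians([th2,th4])
    return np.array([(band('w2',G2+o,s,t2,zb)-229.2)/.5,(toprow('w2',G2+o,s,t2)-304)/.5,
     (band('w4',G+o,s,t4,zb)-211.8)/.5,(toprow('w4',G+o,s,t4)-318.7)/.5,(tiprow('w4',G+o,s,t4)-161.1)/.5,
     (s*1e3-110.5)/.7, th2/1., dx/1.5,dz/1.5,(zb*1e3-75)/1.])
q=least_squares(f,[110,0,17,0,0,75]); C=np.linalg.inv(q.jac.T@q.jac)
print(q.x,np.sqrt(np.diag(C)),q.fun)
E
```

```text
[114.9073   1.9676  17.1577  -3.0126  -1.5574  76.0998] [0.5701 0.3758 0.378  0.8034 1.2323 0.5594] [-6.191  -4.6153  3.5697  5.3553  1.5347  6.2961  1.9676 -2.0084 -1.0382
  1.0998]
```

```bash
python3 - <<'E'
from fit import *
G2=np.array([.4511,.3513,.1603])
def band(name,G,s,th,zb): return proj(name,G+(zb-s)*ax(th)+.0065*perp(th))[1]
def f(p):
    s,th2,th4,dx,dz,zb,s4,dx4=p; s/=1e3;zb/=1e3;s4/=1e3; o=dx/1e3*x+dz/1e3*z; t2,t4=np.radians([th2,th4]); o4=o+dx4/1e3*x
    return np.array([(band('w2',G2+o,s,t2,zb)-229.2)/.5,(toprow('w2',G2+o,s,t2)-304)/.5,
     (band('w4',G+o4,s4,t4,zb)-211.8)/.5,(toprow('w4',G+o4,s4,t4)-318.7)/.5,(tiprow('w4',G+o4,s4,t4)-161.1)/.5,
     (s*1e3-110.5)/1, th2/1., dx/1,dz/1.,(zb*1e3-75)/1.,(s4-s)*1e3/2,dx4/1])
q=least_squares(f,[110,0,17,0,0,75,110,0]); C=np.linalg.inv(q.jac.T@q.jac)
print(q.x,np.sqrt(np.diag(C)),q.fun)
E
```

```text
[110.4612  -0.1663  16.1874  -0.9609   0.2562  76.16   114.217    0.864 ] [0.8779 0.3913 0.3934 0.645  0.8771 0.5633 1.1933 0.8504] [-0.3987 -0.1452 -0.3303  0.2948  0.2819 -0.0388 -0.1663 -0.9609  0.2562
  1.16    1.8779  0.864 ]
```

```bash
python3 -m pendant '[[[0.1,0.2,0,0],[0.29,0.44,0.1,0],[0.29,0.44,0.3,0],[0.29,0.44,0.45,0],[0.29,0.44,0.51,0],[0.29,0.44,0.51,0],[0.29,0.44,0.51,0]]]' && python3 - <<'E'
from h import *
s=sense();print(s['tcp_pos'],s['wrist_force'])
a=shot('wrist','w5',(190,70,340,190),5)
cv2.imwrite('pics/w5.png',a); shot('scene','sc5'); shot('top','top5')
E
```

```text
time_s: 7.55
tcp_pos: [0.5546, -0.0383, 0.1613]
ee_rot: [[0.999, 0.041, 0.001], [0.041, -0.999, -0.0], [0.001, 0.0, -1.0]]
wrist_force: [1.4, 1.0, -1.1]
gripper_width: 0.141
gripper_force: 30.0
[ 0.55460955 -0.03825386  0.16133808] [ 1.44707399  0.96832754 -1.07374317]
```

View pics/w5.png

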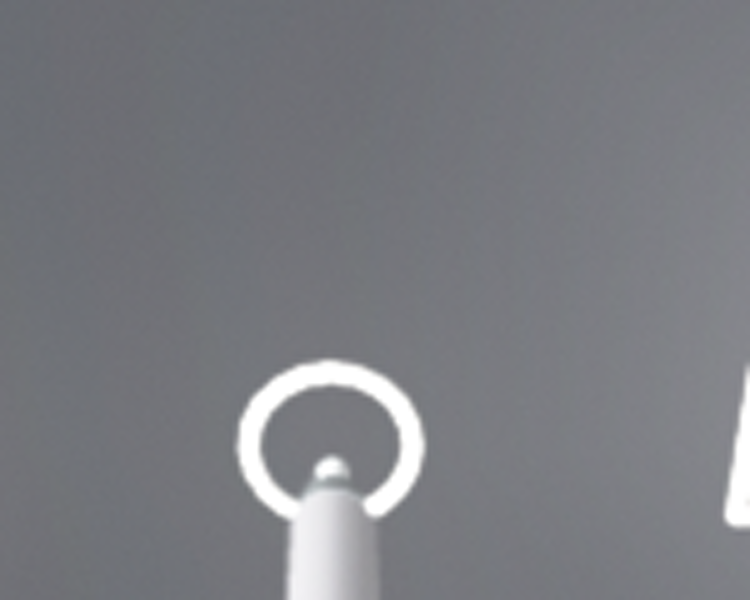

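```bash
cat >> h.py <<'E'
def force(n=16):
    F=[]
    for i in range(n): optics.capture('top'); F.append(sense()['wrist_force'])
    F=np.array(F); return F.mean(0),F.std(0),np.mean([sense()['tcp_pos']],0)
E
python3 - <<'E'
from fit import *
print(force())
g=cv2.cvtColor(cv2.imread('pics/w5_raw.png'),6)
m=(g>215).astype(np.uint8); m[169:]=0; m[158:,252:262]=0
n,l,st,c=cv2.connectedComponentsWithStats(m); i=max(range(1,n),key=lambda i:st[i,4] if 235<st[i,0]<245 else 0); print(st[i])
e=cv2.fitEllipse(cv2.findContours((l==i).astype(np.uint8),0,1)[0][0][:,:,:]) ; print(e)
v,u=np.nonzero(l==i)
# fit circle R=13 (line mid) on tablet plane
n_=np.array([-np.sin(.314)*.999,-np.sin(.314)*.042,np.cos(.314)]); C0=np.array([.588,-.037,.06])
P=np.array([on_plane('w5',a,b,C0,n_) for a,b in zip(u,v)])
ex=np.array([np.cos(.314)*.999,np.cos(.314)*.042,np.sin(.314)]); ey=np.cross(n_,ex)
A=np.c_[(P-C0)@ex,(P-C0)@ey]
q=least_squares(lambda p:np.hypot(A[:,0]-p[0],A[:,1]-p[1])-p[2],[0,0,.013]).x; R=C0+q[0]*ex+q[1]*ey
T=np.array([.5546,-.0383,.1613])
print(q,'ring',R,'px',proj('w5',R))
a=ax(np.radians(16.2)); tip=T+.0193*z-.1142*a; print('tip',tip,proj('w5',tip+.0025*a),tiprow('w5',T+.0193*z,.1142,np.radians(16.2)))
d=tip-R; print('height above face',d@n_,'along ex',d@ex,'ey',d@ey)
E
```

```text
(array([-0.0376,  0.0353, -0.3045]), array([0.5113, 0.2217, 0.4881]), array([ 0.5541, -0.0387,  0.1605]))
[238 142  37  27 296]
((255.59031677246094, 158.0406951904297), (28.90181541442871, 33.80118942260742), 91.09916687011719)
[-0.0001  0.0006  0.0139] ring [ 0.5878 -0.0365  0.06  ] px [255.5765 158.9089]
tip [ 0.5864 -0.037   0.0709] [256.1664 164.4904] 161.42876596725506
height above face 0.010882969722222243 along ex 0.0020287908511542807 ey -0.000510352433727415
```

```bash
python3 -m pendant '[[[-0.005,0,0.04,0],[0.008,0,0.081,0],[0.013,0,0.095,0],[0.017,0,0.108,0],[0.021,0,0.12,0],[0.026,0,0.134,0],[0.026,0,0.134,0]]]' && python3 - <<'E'
from h import *
np.set_printoptions(precision=3,suppress=True)
shot('wrist','w6')
print(*force(8)); shot('wrist','w6b'); print(sense()['time_s'])
E
```

```text
time_s: 9.2
tcp_pos: [0.5567, -0.0386, 0.1471]
ee_rot: [[0.999, 0.04, -0.0], [0.04, -0.999, -0.0], [-0.0, 0.0, -1.0]]
wrist_force: [-0.6, -0.2, 0.7]
gripper_width: 0.141
gripper_force: 30.0
[-0.203  0.278  0.128] [0.559 0.491 0.203] [ 0.557 -0.039  0.147]
9.7
```

```bash
python3 -m pendant '[[[0.005,0,0.015,0],[0.011,0,0.033,0],[0.011,0,0.033,0]]]' && python3 - <<'E'
from h import *
np.set_printoptions(precision=3,suppress=True)
print(*force(8)); print(sense()['time_s'])
im=shot('wrist','w7',(215,120,295,180),10); cv2.imwrite('pics/w7.png',im)
E
```

```text
time_s: 10.0
tcp_pos: [0.5578, -0.0386, 0.1437]
ee_rot: [[0.999, 0.04, -0.0], [0.04, -0.999, -0.0], [-0.0, 0.0, -1.0]]
wrist_force: [-1.2, 0.6, 1.4]
gripper_width: 0.146
gripper_force: 30.0
[-0.969 -0.216  1.609] [0.394 0.333 0.228] [ 0.558 -0.039  0.144]
10.4
```

View pics/w7.png

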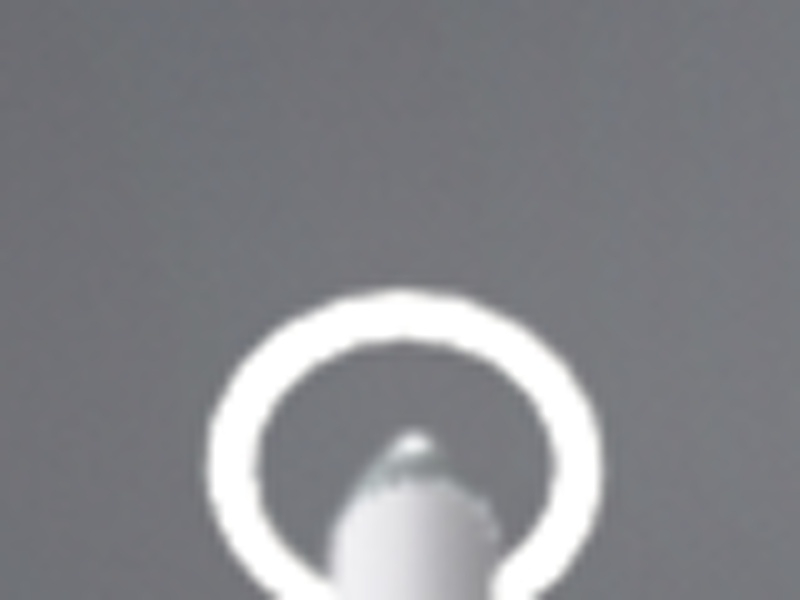

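```bash
python3 -m pendant '[[[0,0,0,0],[0,0,0,0],[0,0,0,0],[0,0,0,0],[0,0,0,0]]]' && python3 -m pendant '[[[-0.02,0,-0.06,0],[-0.05,0,-0.14,0],[-0.062,0,-0.19,0],[-0.064,-0.1,-0.19,0],[-0.072,-0.4,-0.189,0],[-0.082,-0.7,-0.187,0],[-0.082,-0.857,-0.187,0],[-0.082,-0.857,-0.187,0]]]' && python3 -m pendant '[[[0,0,0,0],[0,0,0,0]]]' && python3 - <<'E'
from fit import *
F=force(16); print(*F); shot('wrist','w8')
g=cv2.cvtColor(cv2.imread('pics/w8_raw.png'),6)
n,l,st,c=cv2.connectedComponentsWithStats((g>215).astype(np.uint8))
for i in range(1,n):
    if 200<c[i][0]<320 and 90<c[i][1]<200 and st[i,4]>8: print(st[i],c[i])
T=F[2]+np.array([0,0,.0193]); a=ax(np.radians(16.2)); tip=T-.1142*a; n_=np.array([-.309*.999,-.309*.04,.951])
print('tip',tip,proj('w8',tip+.0025*a),'lands',[(h,proj('w8',tip-h*n_)) for h in(.016,.018)],'cross',proj('w8',[.584,.0485,.06]))
E
```

```text
time_s: 10.95
tcp_pos: [0.5578, -0.0386, 0.1438]
ee_rot: [[0.999, 0.04, -0.0], [0.04, -0.999, -0.0], [-0.0, 0.0, -1.0]]
wrist_force: [-0.6, -0.1, 2.2]
gripper_width: 0.142
gripper_force: 30.0
time_s: 11.75
tcp_pos: [0.5461, 0.0488, 0.1626]
ee_rot: [[0.999, 0.043, 0.0], [0.043, -0.999, 0.0], [0.0, -0.0, -1.0]]
wrist_force: [-0.8, -0.6, -0.6]
gripper_width: 0.143
gripper_force: 30.0
time_s: 11.95
tcp_pos: [0.546, 0.0462, 0.1625]
ee_rot: [[0.999, 0.04, -0.0], [0.04, -0.999, -0.0], [-0.0, 0.0, -1.0]]
wrist_force: [0.4, 1.0, -0.6]
gripper_width: 0.137
gripper_force: 30.0
[ 0.2449 -0.0885 -0.2843] [0.4665 0.46   0.4113] [0.5461 0.0468 0.1626]
[238 136  38  30 271] [256.2509 151.6421]
[247 169   8  44 238] [250.6723 190.2857]
tip [0.578  0.048  0.0722] [256.0736 164.3502] lands [(0.016, array([256.09  , 153.8306])), (0.018, array([256.0916, 152.755 ]))] cross [255.8214 153.1326]
```

```bash
python3 -m pendant '[[[0.02,0,0.06,0],[0.04,0,0.12,0],[0.048,0,0.147,0],[0.053,0,0.162,0],[0.058,0,0.177,0],[0.062,0,0.19,0],[0.062,0,0.19,0]]]' && python3 - <<'E'
from fit import *
F=force(10); print(*F,sense()['time_s']); shot('wrist','w9')
g=cv2.cvtColor(cv2.imread('pics/w9_raw.png'),6)
m=(g>225).astype(np.uint8)
for v in range(136,172): print(v,''.join('#' if g[v,u]>225 else '+' if g[v,u]>150 else '.' for u in range(232,282)))
E
```

```text
time_s: 13.5
tcp_pos: [0.5519, 0.0468, 0.1434]
ee_rot: [[0.999, 0.04, -0.001], [0.04, -0.999, -0.0], [-0.001, 0.0, -1.0]]
wrist_force: [-2.3, -0.4, 1.7]
gripper_width: 0.142
gripper_force: 30.0
[-1.4612 -0.3123  1.1169] [0.3778 0.5221 0.3175] [0.5523 0.0469 0.1436] 14.0
136 ..................................................
137 ..................................................
138 ..................................................
139 ..................................................
140 ..................................................
141 ..................................................
142 ..................................................
143 ..................................................
144 ..................................................
145 ..................................................
146 ..................................................
147 ......................+###+.......................
148 ......................#####.......................
149 ......................#####.......................
150 ......................#####.......................
151 
[... 450 characters left out ...]
............#####.......................
160 ......................#####.......................
161 ......................#####.......................
162 ......................#####.......................
163 .....+++++++++++++++++#####++++++++++++++++++.....
164 ....+########################################.....
165 ....###################++++##################+....
166 ....##################++...+#################+....
167 ....+###############++++....++###############.....
168 .....++++++++++++++++++++++.......................
169 ..................+++++++++++.....................
170 ..................+++++++++++.....................
171 .................++++++++++++.....................
```

```bash
python3 -m pendant '[[[0.002,0,0.007,0],[0.002,0,0.007,0],[0.002,0,0.007,0],[0.002,0,0.007,0]]]' && python3 - <<'E'
from h import *
np.set_printoptions(precision=3,suppress=True)
F=force(14); d=F[0]-[.1,-.03,-.29]; f=d@[-.309,-.012,.951]; print(*F,'F',f,'depth mm',(f-.6)/.4,sense()['time_s'],sense()['gripper_force'])
E
```

```text
time_s: 14.45
tcp_pos: [0.5526, 0.047, 0.1429]
ee_rot: [[0.999, 0.04, 0.0], [0.04, -0.999, 0.0], [0.0, -0.0, -1.0]]
wrist_force: [-1.3, -1.1, 1.5]
gripper_width: 0.138
gripper_force: 30.0
[-1.222 -0.378  1.688] [0.516 0.527 0.524] [0.553 0.047 0.143] F 2.293491562722742 depth mm 4.233728906806855 15.15 30.000107819214463
```

The nib is pushed in about 4 mm on the cross, as wanted, so I'm handing the job in.

```bash
python3 -c "
from station import r
print(r.finish_job())"
```

```text
the job is handed in; nothing more can be done
None
```

I pressed the stylus on the ring for about a second and lifted it clear. I handed the job in with it held on the cross, nib about 4 mm in (from force readings), both within about 1 mm of centre and the pen about 2° off square.

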